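# Snap the retaining clip onto the spindle groove

### The job

Pick up the steel spring clip by its upright tab and push it sideways, level, onto the groove between the pulley and the spindle's head, from the side that the guard leaves open, until its jaws snap shut round the shaft and it sits fully home; then let go. The spindle stands at a different height each time, so feel for the groove: never press on the spindle unit with more than 16 N, and leave the other things on the bench where they are.

Things in the scene. Friction and masses are not known exactly. Their poses are not given: they have to be found in the camera images.
- spindle_unit: Spindle unit fixed to the bench: 104x104x8 mm aluminium base plate, grey bearing housing (radius 23 mm, top at 35 mm) and an upright spindle with a pulley. Origin on the spindle's axis at bench level, z up. Its -x side is open, a guard stands at +x. The spindle neither turns nor gives sideways; a clamp holds its height (about 40 N).
- groove_mid (a point): Point on the axis 70 mm above the bench, fixed to the unit: middle of the range for the groove's floor, which is the pulley's flat top (radius 30 mm). The true floor height is unmeasured, 55 to 85 mm, other each time; pulley, groove and head shift together. Groove: shaft radius 10 mm, 8 mm high, oiled (friction 0.15). Head above it: radius 16 mm, 28 mm thick.
- guard_top (a point): Top of the grey curved guard at its middle, on the unit's +x side, 100 mm above the bench; the guard's radius is 36.5 to 40.5 mm, it spans 68 degrees either way of the unit's +x.
- clip: Loose steel spring clip, 74 g or so, lying flat, tab up: a 5 mm thick, 40 mm wide fork with two spring jaws. Origin on the underside, at the point that lies on the spindle's axis when home; x points out of the mouth (push direction), z up. A flat stop at x = -10.3 mm meets the shaft when home. Slid on at the wrong height it meets the pulley's rim or the head instead.
- clip_tab (a point): Middle of the top of the clip's upright tab, 34.5 mm above the underside. Grip the tab across y: it is 10 mm thick along y and 20 mm long along x (clip x = -50 to -30 mm), standing on the 5 mm thick fork.
- clip_mouth (a point): Between the jaws' round noses (radius 4 mm, centres at clip x = 8.5, y = +/-11 mm; closed gap 14 mm), on the underside. The noses meet the shaft with the clip's origin 17 mm short of the axis, spread 3 mm each at 8.5 mm short and close again at 0; the push peaks at 4 to 6 N, drops, then the stop is hard.
- clip_jaw_left (a joint): Spring jaw on the clip's +y side: 0 closed, grows as it spreads (rad); about 0.11 when widest on the shaft.
- clip_jaw_right (a joint): The same for the jaw on the clip's -y side.
- loupe: Black eye loupe, 37 mm across, 34 mm high; bystander. Origin at the centre of its underside.
- driver: Small screwdriver lying flat, 144 mm long, 12 mm thick; bystander. Origin at the centre of its underside, long axis y.
- marker: Marker pen lying flat, 130 mm long, 16 mm thick; bystander. Origin at the centre of its underside, long axis y.

How it is judged:
On the way:
1. the clip is lifted off the bench (height (world z) of clip above 0.03 m), for 0.1 s.
At the end, for the whole second after the job is handed in: The clip sits in the groove: its origin within 2 mm of the spindle's axis, at groove height (53.5 to 89 mm above the bench), level within 0.1 rad, both jaws closed (under 0.03 rad), released and at rest (horizontal distance between clip and spindle_unit below 0.002 m and z of clip in the frame of spindle_unit between 0.0535 and 0.089 m and angle between clip's own z axis and vertical below 0.1 rad and value of joint each of clip_jaw_left, clip_jaw_right below 0.03 rad and linear speed of clip below 0.02 m/s and contact force between the fingers and clip below 0.1 N); the robot touches nothing.
It fails at once if the clip presses on the spindle unit with more than 16 N (contact force between clip and spindle_unit above 16 N).
It fails at once if the robot itself presses on the spindle unit with more than 16 N (contact force between the arm and spindle_unit above 16 N).
It fails at once if the fingers press on the spindle unit with more than 16 N (contact force between the fingers and spindle_unit above 16 N).
It fails at once if a bystander (loupe, screwdriver or marker) is moved more than 20 mm (distance of any of loupe, driver, marker from where it was at the start of the episode above 0.02 m).
It also fails if it takes over 45 s, if anything falls off the work surface, if the arm or the gripper's body presses on something with over 40 N, if the wrist force passes 120 N, or if a joint passes its speed limit or range.

### The arm

A 6-joint arm with a two-finger parallel gripper is mounted at the origin on a cart in front of the work surface, level with it; the furniture and walls round the work are solid. World frame = base frame: x ahead of the robot, y to its left, z up, the work surface at z = 0. Lengths are in m, angles in rad, forces in N, time in s.
With the tool pointing down it reaches from about 0.3 to 0.875 m from the base axis. Payload 6.4 kg.
Tool frame: the origin (TCP) lies at the very end of the fingers, on their centre line; the grasp point (between the pads) lies 19 mm behind it; z points along the fingers, y is the line along which they close (so a half turn about z gives the same grasp; the last joint's range is limited). The gripper opens to 85 mm and grips with 20 to 120 N. Pads are 22 mm wide; open, the fingers measure 114 mm over their backs; the gripper's body (76 mm by 85 mm) begins 54 mm behind the grasp point. The pads swing forward as they close: fully open they stand 13 mm farther back than shut.
Start: joints at [-1.507, 0.181, 1.607, -0, 1.354, -0.206], TCP at [0.153, -0.554, 0.192] pointing down, gripper open.
Joint ranges: [-2.99, 2.99], [-0.89, 2.07], [0.3, 2.58], [-1.14, 4.28], [0, 2.63], [-3.12, 3.12]. Speed limits (rad/s): [2.57, 2.57, 3.01, 3.14, 3.14, 3.14].

### API

Orientations are given as a unit quaternion [w, x, y, z].
In Python, from bench import ctrl gives the robot as it stands.
- The arm moves only by the tool jog_arm, never from a script. Its argument "series" is a list that holds one entry, the list of rows, each a list of 7 numbers: the shift along the tool's x, y, z in mm, then the turn, a rotation vector about the tool's x, y, z in rad, then the finger opening in mm, from 0 to 85.4. In form: [[[tx, ty, tz, rx, ry, rz, gripper], ...]]. A call has exactly 10 rows; each row shifts and turns the commanded pose from where the row before left it, along the tool's axes as they then stand; what a row does not reach is not made up. A row lasts 1/10 s, in which the tool goes at most 50 mm and 8.59 degrees, less where a joint would pass 70% of its speed; a pose out of reach is approached as far as the arm can. A call with a gripper value outside its range is refused whole. The fingers move at their own pace and stop on an object; the grip force is fixed at half the most. Time passes only in rows, so rows that do not move let the fingers close, or fill a call up. It gives the time, the measured TCP pose, the force, the opening and the grip force at its end, in the units of the state.
- ctrl.get_obs(): the state, without advancing time (a new reading comes with each control period).
- ctrl.camera(name): name is "side" or "top" or "wrist"; returns a dict with "frame" (480x640x3 uint8, blue, green, red), "z_map" (480x640 float32, m along the optical axis (not along the pixel's ray), 0 where there is no reading), "fx", "fy", "cx", "cy" (pixels), "xyz" and "rotation" of the camera in the world. Camera axes: x right, y down, z forward; pixel columns grow to the right and rows downward; lengths in m; the calibration is good to about 2 mm. A picture is of the moment at which its call begins.
- ctrl.hand_in(): hands the job in; it is judged then, once.
The state is a dict: "time_s": time; "q": joint angles; "dq": joint speeds; "joint_efforts": joint torques, N m; "eef_pos": TCP position; "eef_rot": TCP orientation; "wrist_force": force on the tool from outside, world axes, zero at the start; "torque": the same for the moment, N m; "opening": opening from 0.0 (shut) to 1.0 (fully open); "grasp_force": force on a finger pad.
Only numpy, scipy, OpenCV 4.12 (cv2) and the standard library are available. Lean on these libraries where they do the work, as an engineer would, in place of code of your own. Each camera call takes 0.05 s, during which the arm holds its last target. There are 200 camera calls.

## Working session

There is one attempt and no reset: what is moved stays moved. The work goes in short steps, Python scripts to look and compute and a tool call to move; the robot and the scene stay as the last step left them, time stands still between calls to the robot, and variables do not carry over. Pictures are saved under pics/ and viewed, at most 10 in all, crops included, and the job is handed in when it is done.

Besides the shell and the picture viewer there is one more tool, called after "Call:" by a JSON object that holds its "fn" and its "kwargs", one argument or row to a line. jog_arm: Moves the arm, as the interface text tells. Its arguments: {"type":"object","properties":{"series":{"type":"array"}},"required":["series"]}

```bash
mkdir -p pics
cat > h.py <<'E'
import numpy as np, cv2, pickle
from bench import ctrl
def cloud(c):
    z=c["z_map"]; v,u=np.mgrid[:480,:640]
    P=np.stack([(u-c["cx"])/c["fx"]*z,(v-c["cy"])/c["fy"]*z,z],-1)
    return P@np.array(c["rotation"]).reshape(3,3).T+np.array(c["xyz"])
E
python3 - <<'E'
from h import *
print(ctrl.get_obs())
for n in ["side","top"]:
    c=ctrl.camera(n); cv2.imwrite(f"pics/{n}0.png",c["frame"]); pickle.dump(c,open(n+".pkl","wb"))
    print(n,c["xyz"],np.array(c["rotation"]).round(3).tolist(),c["fx"],(c["z_map"]==0).mean())
E
```

```text
{'time_s': 0.0, 'q': array([-1.50731820e+00,  1.81539178e-01,  1.60803053e+00,  1.09918165e-05,
        1.35380426e+00, -2.06268413e-01]), 'dq': array([ 8.63462600e-04, -1.11831715e-03, -5.53872583e-05, -9.26671506e-04,
        4.90732775e-04,  1.29139356e-03]), 'joint_efforts': array([-3.67555491e-03, -4.44879520e+01, -3.51335120e+01, -4.31689077e-04,
        8.97276273e-03, -6.51221967e-06]), 'eef_pos': array([ 0.15322722, -0.55355061,  0.19067438]), 'eef_rot': array([-8.88004822e-04,  9.90918147e-01,  1.34463501e-01,  6.88868484e-05]), 'wrist_force': array([-0.41962713, -0.61480384, -0.23544145]), 'torque': array([-8.66687838e-06, -2.61999943e-02, -1.15109105e-02]), 'grasp_force': 0.0, 'opening': 0.9977662772546866}
side [ 0.37397923 -0.86712546  0.5524478 ] [-0.484, 0.868, -0.098, 0.057] 563.8546783727122 0.003909505208333333
top [ 0.41611261 -0.10987066  0.95703004] [0.053, -0.702, 0.708, -0.054] 551.9863573450496 0.004111328125
```

View pics/top0.png

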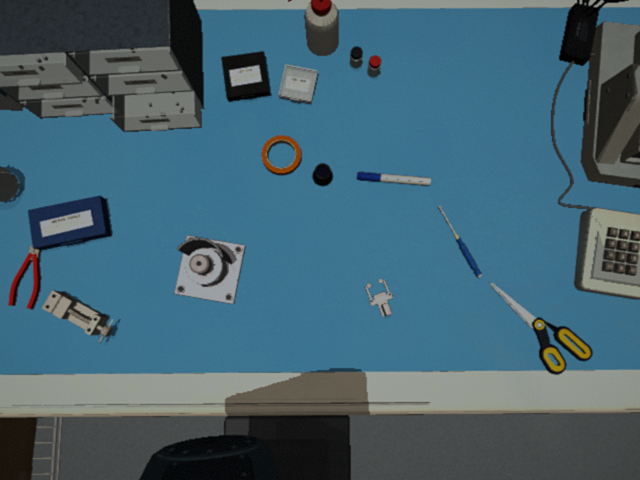

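View pics/side0.png

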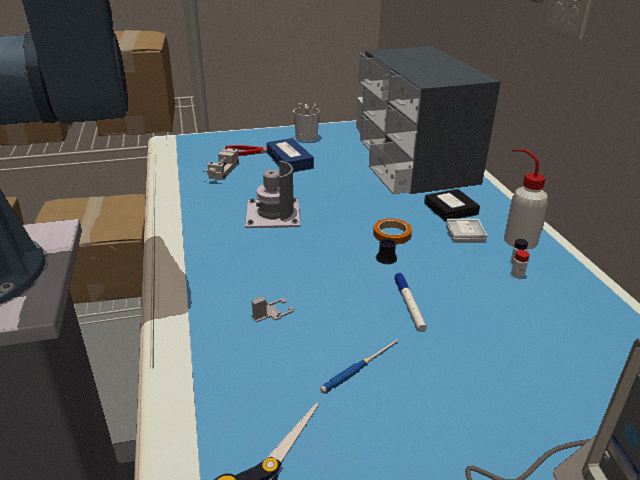

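The top view shows the spindle unit around (209,268) with its guard towards the upper edge, and the clip around (380,298) with its mouth pointing up the image and its tab at (386,310). The side view shows the clip at (272,310) and the spindle at (272,200).

```bash
cat > h.py <<'E'
import numpy as np, cv2, pickle
from scipy.spatial.transform import Rotation as R
from bench import ctrl
def rot(q): return R.from_quat(np.roll(np.array(q),-1)).as_matrix()
def cloud(c):
    z=c["z_map"]; v,u=np.mgrid[:480,:640]
    P=np.stack([(u-c["cx"])/c["fx"]*z,(v-c["cy"])/c["fy"]*z,z],-1)
    return P@rot(c["rotation"]).T+np.array(c["xyz"])
E
python3 - <<'E'
from h import *
np.set_printoptions(precision=4,suppress=True)
T=pickle.load(open("top.pkl","rb"));S=pickle.load(open("side.pkl","rb"))
boxes={"top":{"clip":(360,270,402,322),"sp":(165,225,255,312)},"side":{"clip":(245,290,300,325),"sp":(238,155,310,232)}}
for n,c in(("top",T),("side",S)):
    P=cloud(c)
    print(n,"bench z",np.median(P[330:350,350:450,2]) if n=="top" else np.median(P[260:290,250:350,2]))
    x0,y0,x1,y1=boxes[n]["clip"]; p=P[y0:y1,x0:x1].reshape(-1,3); f=c["frame"][y0:y1,x0:x1].reshape(-1,3).astype(int)
    gray=(f.max(1)-f.min(1)<50)
    t=p[(p[:,2]>.02)&(p[:,2]<.06)]; 
    print(" tab n",len(t),"top z",np.percentile(t[:,2],[50,95]))
    tt=t[t[:,2]>np.percentile(t[:,2],95)-.004]; r=cv2.minAreaRect((tt[:,:2]*1000).astype(np.float32)); print(" tabtop",tt.mean(0),r)
    k=p[gray&(p[:,2]<.012)]; print(" fork gray",len(k),cv2.minAreaRect((k[:,:2]*1000).astype(np.float32)))
    x0,y0,x1,y1=boxes[n]["sp"]; p=P[y0:y1,x0:x1].reshape(-1,3)
    h,e=np.histogram(p[:,2],np.arange(0,.14,.004)); print(" hist",h)
    b=p[(p[:,2]>.004)&(p[:,2]<.012)]; print(" base",cv2.minAreaRect((b[:,:2]*1000).astype(np.float32)))
    b=p[p[:,2]>.03]; print(" sp mean",b.mean(0))
for n,c,k in(("top",T,(165,225,410,322)),):
    im=c["frame"]; a=cv2.resize(im[225:315,165:255],None,fx=6,fy=6); b=cv2.resize(im[268:328,355:410],(248,270)); 
    o=np.zeros((540,790,3),np.uint8); o[:,:540]=a; o[:270,541:789]=b
    s=cv2.resize(S["frame"][290:325,245:300],(248,158)); o[275:433,541:789]=s
    cv2.imwrite("pics/crop.png",o)
E
```

```text
top bench z 0.0025151497635490516
 tab n 81 top z [0.0342 0.0366]
 tabtop [ 0.447  -0.2137  0.0347] ((447.3993835449219, -213.4872283935547), (19.23371124267578, 9.414287567138672), 18.649213790893555)
 fork gray 399 ((467.05242919921875, -206.32252502441406), (63.45901870727539, 41.62582778930664), 14.219894409179688)
 hist [3122 1518  977  157   39    6   19   18   15   21   47   46   24  387
  292   23   32   29   29   33   29   45  214  134   84   73    0    0
    0    0    0    0    0    0]
 base ((521.810546875, 89.50043487548828), (151.98468017578125, 156.340576171875), 0.5825451016426086)
 sp mean [0.5241 0.0812 0.0894]
side bench z 0.002383788032708223
 tab n 159 top z [0.0309 0.0355]
 tabtop [ 0.4464 -0.2151  0.0342] ((446.2500915527344, -215.02224731445312), (19.090784072875977, 11.783926010131836), 17.718547821044922)
 fork gray 402 ((469.3641662597656, -202.6529083251953), (64.0794677734375, 61.60648727416992), 72.1885757446289)
 hist [2356  596  522  165  123  108  118  225   70   25   71   80   46  141
  120   34   51   59   70   70   75   81  125   82   62   27    0    0
    0    0    0    0    0    0]
 base ((543.7308349609375, 194.03384399414062), (351.4064025878906, 161.1255645751953), 83.29564666748047)
 sp mean [0.5287 0.0729 0.0727]
```

View pics/crop.png

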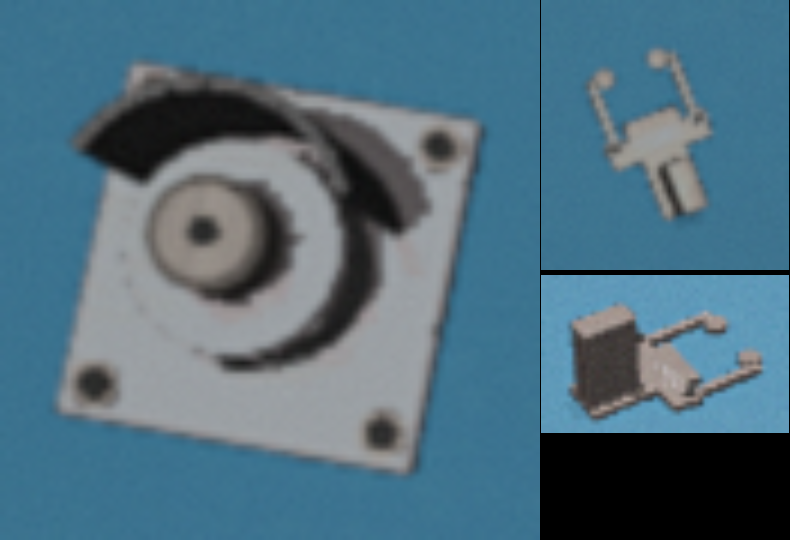

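The crop shows the head top centred at about (199,269), the base plate turned clockwise, the guard towards the upper side, and the clip's tab and jaws clearly.

```bash
cat >> h.py <<'E'
from scipy.optimize import least_squares
def circ(p,r):
    # centre of disc: convex-hull fit with fixed radius
    h=cv2.convexHull((p*1000).astype(np.float32))[:,0]
    s=least_squares(lambda c:np.hypot(*(h-c[:2]).T)-c[2],[*h.mean(0),r],loss="soft_l1"); return s.x
def spindle(c,P,cen,dz=0.0024,rad=.05):
    p=P.reshape(-1,3)-[0,0,dz]; d=np.hypot(*(p[:,:2]-cen).T); p=p[(d<rad)]; d=d[d<rad]
    h,e=np.histogram(p[d<.026][:,2],np.arange(.03,.13,.002)); 
    zs=p[(d<.012)][:,2]; zt=np.median(zs[zs>np.percentile(zs,60)-.004])
    top=p[abs(p[:,2]-zt)<.005]; top=top[np.hypot(*(top[:,:2]-cen).T)<.022]
    fl=p[(abs(p[:,2]-(zt-.036))<.005)]
    fl=fl[np.hypot(*(fl[:,:2]-cen).T)<.036]
    print(" head z",zt,np.median(top[:,2]),"n",len(top),"circ",circ(top[:,:2],16)," floor z",np.median(fl[:,2]),len(fl),"circ",circ(fl[:,:2],30))
    return top,fl
E
python3 - <<'E'
from h import *
np.set_printoptions(precision=3,suppress=True)
for n in("top","side"):
    c=pickle.load(open(n+".pkl","rb"));P=cloud(c)
    q=P.reshape(-1,3); m=(q[:,2]>.082)&(abs(q[:,0]-.52)<.04)&(abs(q[:,1]-.08)<.05)
    top,fl=spindle(c,P,np.array([.52,.08]),dz=0.0024)
    g=q[(q[:,2]>.07)&(abs(q[:,0]-.525)<.06)&(abs(q[:,1]-.08)<.06)]
    d=g[:,:2]-[.515,.081]; rr=np.hypot(*d.T); k=(rr>.03)&(rr<.046); a=np.arctan2(d[k,1],d[k,0]); print(" guard ang",np.degrees(np.percentile(a,[2,50,98])), k.sum())
# base corners from top picture, plane z=0.008+bias
c=pickle.load(open("top.pkl","rb")); M=rot(c["rotation"])
X=[]
for u,v in [(135,65),(483,122),(412,472),(60,410)]:
    u,v=165+u/6,225+v/6
    d=M@[(u-c["cx"])/c["fx"],(v-c["cy"])/c["fy"],1]; X.append((np.array(c["xyz"])+d*(.0104-c["xyz"][2])/d[2])[:2])
X=np.array(X);print(X.mean(0), [np.degrees(np.arctan2(*(X[i]-X[j])[::-1])) for i,j in((0,3),(1,2))],[np.degrees(np.arctan2(*(X[i]-X[j])[::-1]))-90 for i,j in((0,1),(3,2))],np.hypot(*(X[0]-X[3])))
o=ctrl.get_obs();print(rot(o["eef_rot"]))
E
```

```text
head z 0.08914298561369273 0.08903775315968805 n 301 circ [518.881  87.357  15.198]  floor z 0.05331501453981842 650 circ [522.449  82.784  32.784]
 guard ang [-67.828   9.582  55.519] 271
 head z 0.0865894434604499 0.08856861655699257 n 144 circ [517.707  85.447  15.245]  floor z 0.05298935937851797 276 circ [522.423  82.414  34.169]
 guard ang [-69.949 -25.659  55.894] 353
[0.518 0.086] [np.float64(-10.483366168806949), np.float64(-10.60269426972138)] [np.float64(-9.834438592725903), np.float64(-10.37126253695925)] 0.10126844108502468
[[ 0.964  0.267 -0.   ]
 [ 0.267 -0.964  0.002]
 [ 0.    -0.002 -1.   ]]
```

Call:
{"fn": "jog_arm", "kwargs": {
  "series": [
    [[37.4, -24.9, 8, 0, 0, 0, 45], [37.4, -24.9, 8, 0, 0, 0, 45], [37.4, -24.9, 8, 0, 0, 0, 45], [37.4, -24.9, 8, 0, 0, 0, 45], [37.4, -24.9, 8, 0, 0, 0, 45], [37.4, -24.9, 8, 0, 0, 0, 45], [37.4, -24.9, 8, 0, 0, 0, 45], [37.4, -24.9, 8, 0, 0, 0, 45], [37.4, -24.9, 8, 0, 0, 0, 45], [37.4, -24.9, 8, 0, 0, -0.047, 45]]
  ]
}}

```text
time_s: 1.1
eef_pos: [0.4482, -0.2128, 0.1111]
eef_rot: [-0.0, 0.987, 0.158, -0.0]
wrist_force: [1.0, -0.3, 1.0]
opening: 0.528
grasp_force: 0.0
```

Run:
```python
from h import *
np.set_printoptions(precision=4,suppress=True)
o=ctrl.get_obs();print(o["eef_pos"],rot(o["eef_rot"]))
c=ctrl.camera("wrist"); cv2.imwrite("pics/w1.png",c["frame"]); pickle.dump(c,open("w1.pkl","wb"));print(c["xyz"])
P=cloud(c); m=(P[...,2]>.024)&(P[...,2]<.045)&(abs(P[...,0]-.447)<.03)&(abs(P[...,1]+.214)<.03); t=P[m]
print("bench",np.median(P[abs(P[...,2])<.01][:,2]))
if len(t):
    t=t[t[:,2]>np.percentile(t[:,2],90)-.004];print(len(t),t.mean(0),cv2.minAreaRect((t[:,:2]*1000).astype(np.float32)))
```

```text
[ 0.4482 -0.2128  0.1111] [[ 0.9501  0.312  -0.0001]
 [ 0.312  -0.9501  0.0001]
 [-0.0001 -0.0001 -1.    ]]
[ 0.5152 -0.1892  0.2946]
bench 0.0031616506291917146
457 [ 0.4469 -0.2127  0.0355] ((446.3957824707031, -212.6588592529297), (20.147245407104492, 9.801596641540527), 18.446056365966797)
```

View pics/w1.png

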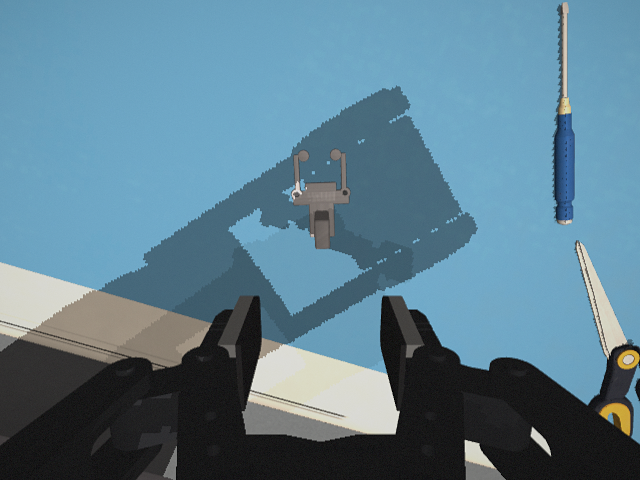

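The wrist view shows the tab at (321,230), centred between the fingers and square to them, so the tool goes down next.

Call:
{"fn": "jog_arm", "kwargs": {
  "series": [
    [[-1.6, -0.3, 25, 0, 0, 0, 45], [0, 0, 30, 0, 0, 0, 45], [0, 0, 28, 0, 0, 0, 45], [0, 0, 15, 0, 0, 0, 45], [0, 0, 5, 0, 0, 0, 45], [0, 0, 0, 0, 0, 0, 10], [0, 0, 0, 0, 0, 0, 0], [0, 0, 0, 0, 0, 0, 0], [0, 0, 0, 0, 0, 0, 0], [0, 0, 0, 0, 0, 0, 0]]
  ]
}}

```text
time_s: 2.15
eef_pos: [0.4462, -0.2151, 0.0092]
eef_rot: [0.0, 0.987, 0.158, 0.0]
wrist_force: [-0.1, -0.2, 0.6]
opening: 0.002
grasp_force: 0.0
```

Run:
```python
from h import *
np.set_printoptions(precision=4,suppress=True)
o=ctrl.get_obs();print(o["eef_pos"],o["opening"],o["grasp_force"],o["wrist_force"])
c=ctrl.camera("wrist");s=ctrl.camera("side")
o=np.zeros((480,800,3),np.uint8); o[:,:400]=c["frame"][:,120:520]; o[:400,400:]=cv2.resize(s["frame"][250:350,220:320],(400,400)); cv2.imwrite("pics/g1.png",o)
```

```text
[ 0.4462 -0.2151  0.0092] 0.0015436193783524789 0.0 [-0.0917 -0.1659  0.6297]
```

View pics/g1.png

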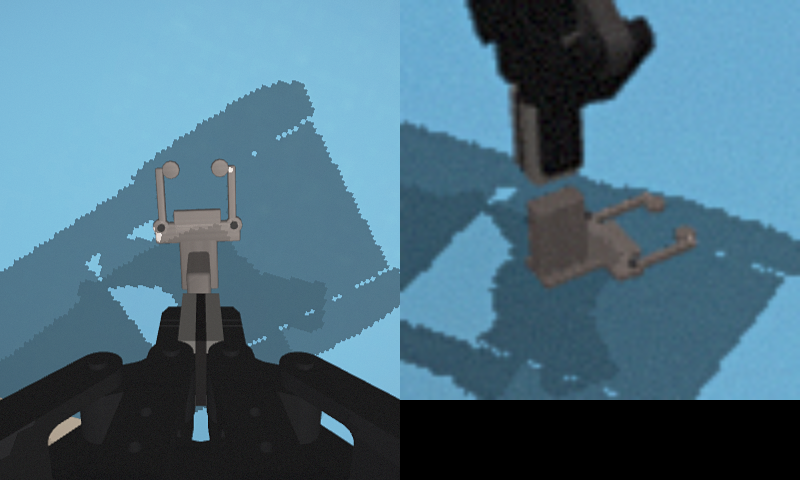

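The fingers closed above the tab instead of around it: the tips are near (550,180) in the side crop and the tab top near (555,195). I'll compare the reported TCP with what the depth shows.

Run:
```python
from h import *
np.set_printoptions(precision=4,suppress=True)
o=ctrl.get_obs();print(o["eef_pos"],o["q"],rot(o["eef_rot"]))
c=ctrl.camera("wrist");s=ctrl.camera("side");t=ctrl.camera("top")
print(c["xyz"],np.median(c["z_map"][20:60,300:400]))
P=cloud(c);print("wrist bench",np.median(P[20:60,300:400,2]))
for n,k in(("side",s),("wrist",c)):
    P=cloud(k); near=(abs(P[...,0]-.447)<.06)&(abs(P[...,1]+.214)<.06)
    f=k["frame"].astype(int); dark=f.max(2)<70
    p=P[near&(P[...,2]>.04)&(P[...,2]<.12)]; print(n,len(p),np.percentile(p[:,2],[0,1,3,5,10]), p[p[:,2]<np.percentile(p[:,2],5)].mean(0))
    h=np.histogram(P[near][:,2],np.arange(0,.1,.004))[0];print(h)
    m=P[near&(P[...,2]>.026)&(P[...,2]<.040)];print("tab",len(m),m.mean(0) if len(m) else 0)
```

```text
[ 0.446  -0.2149  0.0089] [-0.6893  0.2594  1.9338 -0.      0.9478  0.5647] [[ 0.9502  0.3115  0.0005]
 [ 0.3115 -0.9502 -0.0004]
 [ 0.0004  0.0006 -1.    ]]
[ 0.5129 -0.1913  0.1925] 0.17253858
wrist bench 0.003284372688081877
side 774 [0.0479 0.0503 0.0535 0.0567 0.061 ] [ 0.443  -0.2205  0.0527]
[3450  431   31   31   33   31   28   34   66    3    0    1   18   16
   34   45   39   35   41   41   27   19    8   39]
tab 117 [ 0.4461 -0.2162  0.0323]
wrist 29404 [0.0531 0.0587 0.0649 0.0703 0.0826] [ 0.4532 -0.211   0.0631]
[38660  9606    74    59    64    69    72    77   433   119     0     0
     0    98   315   385   423   455   490   538   340  1012   432  1229]
tab 661 [ 0.4525 -0.2106  0.0343]
```

By depth the fingertips stand at about 47 mm with the TCP reported at 9 mm. The true tips are therefore about 38 mm above the reported TCP, so I'll open and go down by the seen height.

Call:
{"fn": "jog_arm", "kwargs": {
  "series": [
    [[1, -1.2, 0, 0, 0, 0, 45], [0, 0, 0, 0, 0, 0, 45], [0, 0, 0, 0, 0, 0, 45], [0, 0, 0, 0, 0, 0, 45], [0, 0, 5, 0, 0, 0, 45], [0, 0, 5, 0, 0, 0, 45], [0, 0, 5, 0, 0, 0, 45], [0, 0, 5, 0, 0, 0, 45], [0, 0, 0, 0, 0, 0, 45], [0, 0, 0, 0, 0, 0, 45]]
  ]
}}

```text
time_s: 3.4
eef_pos: [0.4462, -0.2132, -0.0117]
eef_rot: [-0.0, 0.987, 0.158, -0.0]
wrist_force: [-0.4, -0.1, 0.9]
opening: 0.525
grasp_force: 0.0
```

Run:
```python
from h import *
np.set_printoptions(precision=4,suppress=True)
o=ctrl.get_obs();print(o["eef_pos"],o["opening"],o["wrist_force"])
c=ctrl.camera("wrist");s=ctrl.camera("side")
P=cloud(s);near=(abs(P[...,0]-.447)<.06)&(abs(P[...,1]+.214)<.06);print(c["xyz"],np.histogram(P[near][:,2],np.arange(0,.1,.004))[0])
o=np.zeros((480,800,3),np.uint8); o[:,:400]=c["frame"][:,120:520]; o[:400,400:]=cv2.resize(s["frame"][250:350,220:320],(400,400)); cv2.imwrite("pics/g2.png",o)
```

```text
[ 0.4462 -0.2132 -0.0117] 0.5254665924550153 [-0.4314 -0.0733  0.9274]
[ 0.5133 -0.1897  0.1718] [3308  371   30   15   13   12   13   24   71   53   67   67   57   68
   53   51   42   30   31   64  102  100   65   62]
```

View pics/g2.png

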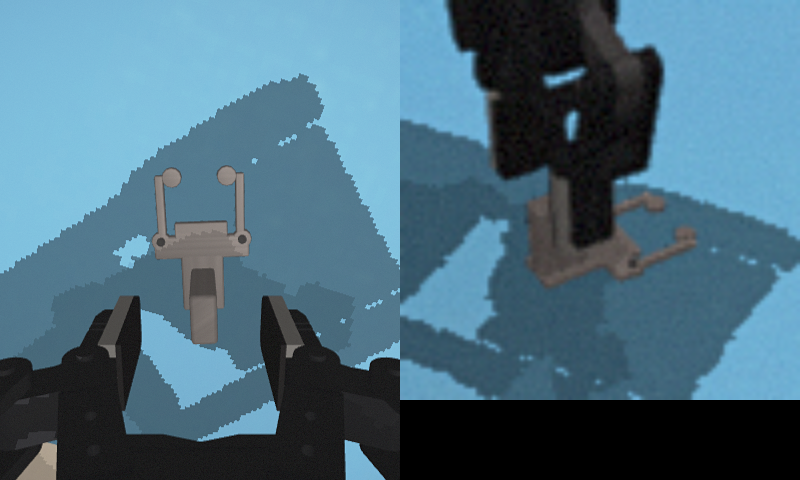

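The fingers straddle the tab: in the wrist view the tab spans columns 190–217 and the pads sit at 126 and 274. I'll go down another 17 mm and close.

Call:
{"fn": "jog_arm", "kwargs": {
  "series": [
    [[0, 0.6, 5, 0, 0, 0, 45], [0, 0, 5, 0, 0, 0, 45], [0, 0, 4, 0, 0, 0, 45], [0, 0, 3, 0, 0, 0, 45], [0, 0, 0, 0, 0, 0, 0], [0, 0, 0, 0, 0, 0, 0], [0, 0, 0, 0, 0, 0, 0], [0, 0, 0, 0, 0, 0, 0], [0, 0, 0, 0, 0, 0, 0], [0, 0, 0, 0, 0, 0, 0]]
  ]
}}

```text
time_s: 4.5
eef_pos: [0.4467, -0.214, -0.0282]
eef_rot: [0.0, 0.987, 0.158, 0.0]
wrist_force: [-0.7, 0.0, 1.0]
opening: 0.103
grasp_force: 58.8
```

Call:
{"fn": "jog_arm", "kwargs": {
  "series": [
    [[0, 0, -25, 0, 0, 0, 0], [0, 0, -45, 0, 0, 0, 0], [0, 0, -45, 0, 0, 0, 0], [14.3, -42.4, -5, 0, 0, 0, 0], [14.3, -42.4, 0, 0, 0, 0, 0], [14.3, -42.4, 0, 0, 0, 0, 0], [14.3, -42.4, 0, 0, 0, 0, 0], [14.3, -42.4, 0, 0, 0, 0, 0], [14.3, -42.4, 0, 0, 0, 0, 0], [14.3, -42.4, 0, 0, 0, 0, 0]]
  ]
}}

```text
time_s: 5.5
eef_pos: [0.4488, 0.1011, 0.0917]
eef_rot: [0.0, 0.987, 0.158, 0.0]
wrist_force: [1.0, -0.4, -0.8]
opening: 0.102
grasp_force: 58.8
```

Call:
{"fn": "jog_arm", "kwargs": {
  "series": [
    [[0, 0, 0, 0, 0, 0.124, 0], [0, 0, 0, 0, 0, 0.124, 0], [0, 0, 0, 0, 0, 0.124, 0], [0, 0, 0, 0, 0, 0.124, 0], [0, 0, 0, 0, 0, 0, 0], [0, 0, 0, 0, 0, 0, 0], [0, 0, 0, 0, 0, 0, 0], [0, 0, 0, 0, 0, 0, 0], [0, 0, 0, 0, 0, 0, 0], [0, 0, 0, 0, 0, 0, 0]]
  ]
}}

```text
time_s: 6.5
eef_pos: [0.4492, 0.0993, 0.0916]
eef_rot: [-0.0, 0.996, -0.089, -0.0]
wrist_force: [-1.2, -0.3, -1.1]
opening: 0.099
grasp_force: 58.9
```

Run:
```python
from h import *
np.set_printoptions(precision=4,suppress=True)
o=ctrl.get_obs();print(o["eef_pos"],o["opening"],o["wrist_force"],rot(o["eef_rot"]))
c=ctrl.camera("wrist");s=ctrl.camera("side");pickle.dump(c,open("w2.pkl","wb"))
print(c["xyz"]);P=cloud(c)
spindle(c,P,np.array([.518,.0865]),dz=.0032)
cv2.imwrite("pics/s1.png",c["frame"])
```

```text
[0.4492 0.0993 0.0916] 0.09917144969786132 [-1.1927 -0.3443 -1.1185] [[ 0.9841 -0.1778 -0.    ]
 [-0.1778 -0.9841  0.    ]
 [-0.     -0.     -1.    ]]
[0.5187 0.0875 0.2751]
 head z 0.09001452592182353 0.08932086664356322 n 4343 circ [517.8736  89.0899  15.743 ]  floor z 0.053553095425607884 7089 circ [520.9156  86.0652  32.7072]
```

View pics/s1.png

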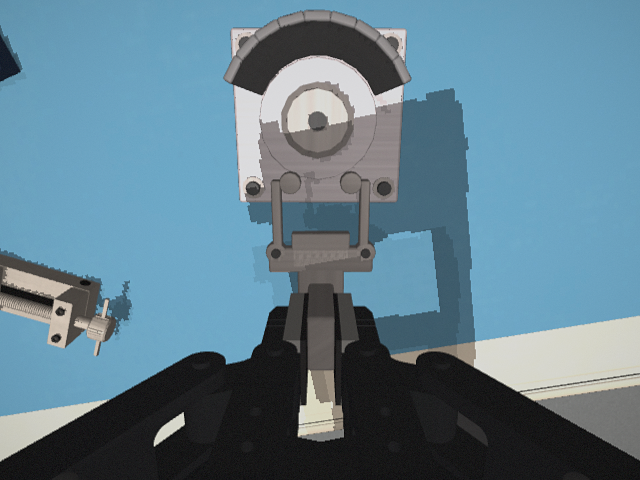

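The wrist view shows the jaw noses at (290,183) and (350,183), and the head's centre hole at (317,120). The clip is square to the unit and nearly centred. I'll compute the lateral error and the distance in that one view.

Run:
```python
from h import *
np.set_printoptions(precision=2,suppress=True)
c=pickle.load(open("w2.pkl","rb"));P=cloud(c);o=ctrl.get_obs();M=rot(o["eef_rot"]);L=((P-o["eef_pos"])@M)*1000  # tool frame mm
print(c["cx"],c["fx"])
z=L[...,2]
def blob(u0,v0,u1,v1,lo,hi):
    q=L[v0:v1,u0:u1].reshape(-1,3);q=q[(q[:,2]>lo)&(q[:,2]<hi)];return q
for b in((278,170,303,196),(338,170,362,196)):
    q=L[b[1]:b[3],b[0]:b[2]].reshape(-1,3);k=q[q[:,2]<np.percentile(q[:,2],20)+5];print("nose",len(k),np.median(k,0),cv2.minEnclosingCircle(k[:,:2].astype(np.float32)))
q=L[75:165,275:365].reshape(-1,3);zt=np.median(L[110:130,295:310,2]);k=q[abs(q[:,2]-zt)<5];print("head",zt,circ(k[:,:2]/1000,16),np.median(k,0))
q=L[40:190,255:380].reshape(-1,3);k=q[abs(q[:,2]-zt-36)<6];print("pulley",np.median(k[:,2]),circ(k[:,:2]/1000,30))
q=L[0:215,220:420].reshape(-1,3);k=q[abs(q[:,2]-np.median(L[180:200,265:268,2]))<4];print("base",cv2.minAreaRect(k[:,:2].astype(np.float32)))
# fork / tab in tool frame
q=L[235:270,270:370].reshape(-1,3);k=q[q[:,2]<-15];print("fork top",len(k), np.median(L[255:268,275:290].reshape(-1,3),0))
q=L[287:320,312:330].reshape(-1,3);print("tab front",q[q[:,2]<np.median(q[:,2])+4].max(0),np.median(q,0))
```

```text
320.38516191095493 413.0954497585239
nose 438 [ 47.89 -12.16 -34.24] ((56.70082092285156, -8.098268508911133), 15.601651191711426)
nose 423 [ 48.09  10.24 -34.25] ((56.8236198425293, 6.65978479385376), 15.556882858276367)
head -1.2240705918080719 [69.4  -2.15 15.75] [69.97 -2.19 -0.93]
pulley 34.836905004272516 [73.78 -2.34 33.28]
base ((73.44397735595703, -2.5842971801757812), (128.2045135498047, 126.963623046875), 88.63146209716797)
fork top 3314 [ 17.93 -15.41 -34.44]
tab front [ 70.48   2.27 -49.59] [  9.34  -0.67 -53.57]
```

Call:
{"fn": "jog_arm", "kwargs": {
  "series": [
    [[0, -1.2, 15, 0, 0, 0, 0], [0, 0, 20, 0, 0, 0, 0], [0, 0, 15, 0, 0, 0, 0], [0, 0, 6, 0, 0, 0, 0], [0, 0, 2, 0, 0, 0, 0], [0, 0, 1, 0, 0, 0, 0], [0, 0, 0, 0, 0, 0, 0], [0, 0, 0, 0, 0, 0, 0], [0, 0, 0, 0, 0, 0, 0], [0, 0, 0, 0, 0, 0, 0]]
  ]
}}

```text
time_s: 7.6
eef_pos: [0.4497, 0.1005, 0.0329]
eef_rot: [-0.0, 0.996, -0.089, 0.0]
wrist_force: [0.3, -0.0, -0.9]
opening: 0.102
grasp_force: 58.9
```

Run:
```python
from h import *
o=ctrl.get_obs();print(o["eef_pos"],o["wrist_force"],o["torque"])
```

```text
[0.44969684 0.10052872 0.0329407 ] [ 0.26998027 -0.01305335 -0.85068773] [-0.04055129  0.0706385   0.03750231]
```

Call:
{"fn": "jog_arm", "kwargs": {
  "series": [
    [[0, 0, 0.5, 0, 0, 0, 0], [0, 0, 0.5, 0, 0, 0, 0], [0, 0, 0.5, 0, 0, 0, 0], [0, 0, 0.5, 0, 0, 0, 0], [0, 0, 0.5, 0, 0, 0, 0], [0, 0, 0.5, 0, 0, 0, 0], [0, 0, 0.5, 0, 0, 0, 0], [0, 0, 0, 0, 0, 0, 0], [0, 0, 0, 0, 0, 0, 0], [0, 0, 0, 0, 0, 0, 0]]
  ]
}}

```text
time_s: 8.6
eef_pos: [0.4494, 0.1005, 0.0291]
eef_rot: [-0.0, 0.996, -0.089, -0.0]
wrist_force: [-0.0, -0.5, -1.0]
opening: 0.103
grasp_force: 58.9
```

Run:
```python
from h import *
o=ctrl.get_obs();print(o["eef_pos"],o["wrist_force"],o["torque"])
```

```text
[0.44940245 0.10054718 0.029089  ] [-0.00139244 -0.46445699 -0.97165278] [ 0.00376922  0.04141378 -0.04082478]
```

Underside is now at about 57.3 mm with no contact, so I'll go slower.

Call:
{"fn": "jog_arm", "kwargs": {
  "series": [
    [[0, 0, 0.4, 0, 0, 0, 0], [0, 0, 0.3, 0, 0, 0, 0], [0, 0, 0.3, 0, 0, 0, 0], [0, 0, 0, 0, 0, 0, 0], [0, 0, 0, 0, 0, 0, 0], [0, 0, 0, 0, 0, 0, 0], [0, 0, 0, 0, 0, 0, 0], [0, 0, 0, 0, 0, 0, 0], [0, 0, 0, 0, 0, 0, 0], [0, 0, 0, 0, 0, 0, 0]]
  ]
}}

```text
time_s: 9.6
eef_pos: [0.4494, 0.1005, 0.0281]
eef_rot: [-0.0, 0.996, -0.089, 0.0]
wrist_force: [-0.8, 0.1, -1.6]
opening: 0.103
grasp_force: 58.9
```

Call:
{"fn": "jog_arm", "kwargs": {
  "series": [
    [[0, 0, 0.3, 0, 0, 0, 0], [0, 0, 0.2, 0, 0, 0, 0], [0, 0, 0, 0, 0, 0, 0], [0, 0, 0, 0, 0, 0, 0], [0, 0, 0, 0, 0, 0, 0], [0, 0, 0, 0, 0, 0, 0], [0, 0, 0, 0, 0, 0, 0], [0, 0, 0, 0, 0, 0, 0], [0, 0, 0, 0, 0, 0, 0], [0, 0, 0, 0, 0, 0, 0]]
  ]
}}

```text
time_s: 10.6
eef_pos: [0.4494, 0.1005, 0.0276]
eef_rot: [-0.0, 0.996, -0.089, -0.0]
wrist_force: [-0.1, -0.5, -0.5]
opening: 0.1
grasp_force: 58.9
```

Run:
```python
from h import *
o=ctrl.get_obs();print(o["eef_pos"],o["wrist_force"],o["torque"])
```

```text
[0.44936844 0.10052994 0.02756818] [-0.05283342 -0.50517369 -0.47231632] [0.02071608 0.04012058 0.02474768]
```

Call:
{"fn": "jog_arm", "kwargs": {
  "series": [
    [[0, 0, 0.3, 0, 0, 0, 0], [0, 0, 0.2, 0, 0, 0, 0], [0, 0, 0, 0, 0, 0, 0], [0, 0, 0, 0, 0, 0, 0], [0, 0, 0, 0, 0, 0, 0], [0, 0, 0, 0, 0, 0, 0], [0, 0, 0, 0, 0, 0, 0], [0, 0, 0, 0, 0, 0, 0], [0, 0, 0, 0, 0, 0, 0], [0, 0, 0, 0, 0, 0, 0]]
  ]
}}

```text
time_s: 11.6
eef_pos: [0.4495, 0.1005, 0.0272]
eef_rot: [-0.0, 0.996, -0.09, 0.0]
wrist_force: [-0.4, 0.7, 2.2]
opening: 0.101
grasp_force: 59.1
```

Run:
```python
from h import *
o=ctrl.get_obs();print(o["eef_pos"],o["wrist_force"],o["torque"])
```

```text
[0.44949439 0.10050943 0.02716659] [-0.42503462  0.65601321  2.16889546] [ 0.02290664 -0.02127864 -0.0258874 ]
```

Contact: +3 N at TCP z 27.2 mm, which puts the floor at about 55.5 mm. I'll lift 1.6 mm to mid-groove and advance to just short of the shaft.

Call:
{"fn": "jog_arm", "kwargs": {
  "series": [
    [[0, 0, -0.8, 0, 0, 0, 0], [0, 0, -0.8, 0, 0, 0, 0], [0, 0, 0, 0, 0, 0, 0], [1, 0, 0, 0, 0, 0, 0], [2, 0, 0, 0, 0, 0, 0], [2, 0, 0, 0, 0, 0, 0], [2, 0, 0, 0, 0, 0, 0], [2, 0, 0, 0, 0, 0, 0], [1, 0, 0, 0, 0, 0, 0], [0, 0, 0, 0, 0, 0, 0]]
  ]
}}

```text
time_s: 12.6
eef_pos: [0.4594, 0.0987, 0.0287]
eef_rot: [0.0, 0.996, -0.09, 0.0]
wrist_force: [0.2, -0.5, -1.3]
opening: 0.104
grasp_force: 59.0
```

Run:
```python
from h import *
o=ctrl.get_obs();print(o["eef_pos"],o["wrist_force"],o["torque"])
```

```text
[0.45943106 0.09869252 0.0287023 ] [ 0.17175821 -0.45355386 -1.33167133] [ 0.00671339  0.00346814 -0.00858318]
```

Call:
{"fn": "jog_arm", "kwargs": {
  "series": [
    [[0.6, 0, 0, 0, 0, 0, 0], [0.6, 0, 0, 0, 0, 0, 0], [0.6, 0, 0, 0, 0, 0, 0], [0.6, 0, 0, 0, 0, 0, 0], [0.6, 0, 0, 0, 0, 0, 0], [0.5, 0, 0, 0, 0, 0, 0], [0.5, 0, 0, 0, 0, 0, 0], [0, 0, 0, 0, 0, 0, 0], [0, 0, 0, 0, 0, 0, 0], [0, 0, 0, 0, 0, 0, 0]]
  ]
}}

```text
time_s: 13.6
eef_pos: [0.4628, 0.0981, 0.0285]
eef_rot: [0.0, 0.996, -0.089, -0.0]
wrist_force: [-1.6, 0.9, -1.4]
opening: 0.099
grasp_force: 58.9
```

Call:
{"fn": "jog_arm", "kwargs": {
  "series": [
    [[0.5, 0, 0, 0, 0, 0, 0], [0.5, 0, 0, 0, 0, 0, 0], [0.5, 0, 0, 0, 0, 0, 0], [0.5, 0, 0, 0, 0, 0, 0], [0.5, 0, 0, 0, 0, 0, 0], [0.5, 0, 0, 0, 0, 0, 0], [0, 0, 0, 0, 0, 0, 0], [0, 0, 0, 0, 0, 0, 0], [0, 0, 0, 0, 0, 0, 0], [0, 0, 0, 0, 0, 0, 0]]
  ]
}}

```text
time_s: 14.6
eef_pos: [0.466, 0.0975, 0.0287]
eef_rot: [-0.0, 0.996, -0.089, -0.0]
wrist_force: [-4.4, 0.7, -1.1]
opening: 0.102
grasp_force: 58.9
```

Run:
```python
from h import *
o=ctrl.get_obs();print(o["eef_pos"],o["wrist_force"],o["torque"])
```

```text
[0.46601915 0.0975291  0.02865349] [-4.42253372  0.70793875 -1.06294513] [0.18476382 0.94981493 0.108481  ]
```

The push force is building purely along the push axis. I'll continue.

Call:
{"fn": "jog_arm", "kwargs": {
  "series": [
    [[0.5, 0, 0, 0, 0, 0, 0], [0.5, 0, 0, 0, 0, 0, 0], [0.5, 0, 0, 0, 0, 0, 0], [0.5, 0, 0, 0, 0, 0, 0], [0.5, 0, 0, 0, 0, 0, 0], [0.5, 0, 0, 0, 0, 0, 0], [0, 0, 0, 0, 0, 0, 0], [0, 0, 0, 0, 0, 0, 0], [0, 0, 0, 0, 0, 0, 0], [0, 0, 0, 0, 0, 0, 0]]
  ]
}}

```text
time_s: 15.6
eef_pos: [0.4698, 0.0969, 0.029]
eef_rot: [0.0, 0.996, -0.09, 0.001]
wrist_force: [0.5, -0.1, -1.6]
opening: 0.104
grasp_force: 58.9
```

Call:
{"fn": "jog_arm", "kwargs": {
  "series": [
    [[0.5, 0, 0, 0, 0, 0, 0], [0.5, 0, 0, 0, 0, 0, 0], [0.5, 0, 0, 0, 0, 0, 0], [0.5, 0, 0, 0, 0, 0, 0], [0.5, 0, 0, 0, 0, 0, 0], [0.5, 0, 0, 0, 0, 0, 0], [0, 0, 0, 0, 0, 0, 0], [0, 0, 0, 0, 0, 0, 0], [0, 0, 0, 0, 0, 0, 0], [0, 0, 0, 0, 0, 0, 0]]
  ]
}}

```text
time_s: 16.6
eef_pos: [0.4725, 0.0963, 0.0288]
eef_rot: [0.0, 0.996, -0.089, 0.0]
wrist_force: [0.4, 0.1, -1.9]
opening: 0.1
grasp_force: 58.8
```

Run:
```python
from h import *
o=ctrl.get_obs();print(o["eef_pos"],o["wrist_force"],o["torque"])
```

```text
[0.47251111 0.09634675 0.02884408] [ 0.4405824   0.09214123 -1.92558704] [-0.01272478 -0.08097285 -0.00689572]
```

Call:
{"fn": "jog_arm", "kwargs": {
  "series": [
    [[0.6, 0, 0, 0, 0, 0, 0], [0.6, 0, 0, 0, 0, 0, 0], [0.6, 0, 0, 0, 0, 0, 0], [0.6, 0, 0, 0, 0, 0, 0], [0.6, 0, 0, 0, 0, 0, 0], [0.5, 0, 0, 0, 0, 0, 0], [0, 0, 0, 0, 0, 0, 0], [0, 0, 0, 0, 0, 0, 0], [0, 0, 0, 0, 0, 0, 0], [0, 0, 0, 0, 0, 0, 0]]
  ]
}}

```text
time_s: 17.6
eef_pos: [0.4759, 0.0957, 0.0289]
eef_rot: [-0.0, 0.996, -0.09, 0.0]
wrist_force: [2.6, -0.3, -1.0]
opening: 0.105
grasp_force: 58.8
```

Call:
{"fn": "jog_arm", "kwargs": {
  "series": [
    [[0.3, 0, 0, 0, 0, 0, 0], [0.3, 0, 0, 0, 0, 0, 0], [0.2, 0, 0, 0, 0, 0, 0], [0, 0, 0, 0, 0, 0, 0], [0, 0, 0, 0, 0, 0, 0], [0, 0, 0, 0, 0, 0, 0], [0, 0, 0, 0, 0, 0, 0], [0, 0, 0, 0, 0, 0, 0], [0, 0, 0, 0, 0, 0, 0], [0, 0, 0, 0, 0, 0, 0]]
  ]
}}

```text
time_s: 18.6
eef_pos: [0.4762, 0.0957, 0.0287]
eef_rot: [-0.0, 0.996, -0.089, -0.0]
wrist_force: [-0.1, -0.1, -0.8]
opening: 0.1
grasp_force: 58.9
```

Call:
{"fn": "jog_arm", "kwargs": {
  "series": [
    [[0.3, 0, 0, 0, 0, 0, 0], [0.2, 0, 0, 0, 0, 0, 0], [0, 0, 0, 0, 0, 0, 0], [0, 0, 0, 0, 0, 0, 0], [0, 0, 0, 0, 0, 0, 0], [0, 0, 0, 0, 0, 0, 0], [0, 0, 0, 0, 0, 0, 0], [0, 0, 0, 0, 0, 0, 0], [0, 0, 0, 0, 0, 0, 0], [0, 0, 0, 0, 0, 0, 0]]
  ]
}}

```text
time_s: 19.6
eef_pos: [0.4768, 0.0956, 0.0287]
eef_rot: [0.0, 0.996, -0.089, 0.0]
wrist_force: [1.6, -1.0, -1.1]
opening: 0.1
grasp_force: 58.8
```

Run:
```python
from h import *
o=ctrl.get_obs();print(o["eef_pos"],o["wrist_force"],o["torque"])
```

```text
[0.47684351 0.09556488 0.02873806] [ 1.63715438 -0.96415793 -1.135241  ] [ 0.04198446 -0.20147592  0.00804602]
```

Call:
{"fn": "jog_arm", "kwargs": {
  "series": [
    [[0.3, 0, 0, 0, 0, 0, 0], [0.3, 0, 0, 0, 0, 0, 0], [0.2, 0, 0, 0, 0, 0, 0], [0, 0, 0, 0, 0, 0, 0], [0, 0, 0, 0, 0, 0, 0], [0, 0, 0, 0, 0, 0, 0], [0, 0, 0, 0, 0, 0, 0], [0, 0, 0, 0, 0, 0, 0], [0, 0, 0, 0, 0, 0, 0], [0, 0, 0, 0, 0, 0, 0]]
  ]
}}

```text
time_s: 20.6
eef_pos: [0.4775, 0.0954, 0.0287]
eef_rot: [0.0, 0.996, -0.089, -0.0]
wrist_force: [1.2, -0.1, -1.0]
opening: 0.103
grasp_force: 58.9
```

Call:
{"fn": "jog_arm", "kwargs": {
  "series": [
    [[0.3, 0, 0, 0, 0, 0, 0], [0.2, 0, 0, 0, 0, 0, 0], [0, 0, 0, 0, 0, 0, 0], [0, 0, 0, 0, 0, 0, 0], [0, 0, 0, 0, 0, 0, 0], [0, 0, 0, 0, 0, 0, 0], [0, 0, 0, 0, 0, 0, 0], [0, 0, 0, 0, 0, 0, 0], [0, 0, 0, 0, 0, 0, 0], [0, 0, 0, 0, 0, 0, 0]]
  ]
}}

```text
time_s: 21.6
eef_pos: [0.478, 0.0953, 0.0287]
eef_rot: [0.0, 0.996, -0.089, 0.0]
wrist_force: [0.2, -0.1, -1.1]
opening: 0.105
grasp_force: 58.9
```

Run:
```python
from h import *
o=ctrl.get_obs();print(o["eef_pos"],o["wrist_force"],o["torque"])
```

```text
[0.47804798 0.0953342  0.02869697] [ 0.17755453 -0.13995987 -1.09268817] [-0.01303714 -0.11646714 -0.00016449]
```

Call:
{"fn": "jog_arm", "kwargs": {
  "series": [
    [[0.3, 0, 0, 0, 0, 0, 0], [0.2, 0, 0, 0, 0, 0, 0], [0, 0, 0, 0, 0, 0, 0], [0, 0, 0, 0, 0, 0, 0], [0, 0, 0, 0, 0, 0, 0], [0, 0, 0, 0, 0, 0, 0], [0, 0, 0, 0, 0, 0, 0], [0, 0, 0, 0, 0, 0, 0], [0, 0, 0, 0, 0, 0, 0], [0, 0, 0, 0, 0, 0, 0]]
  ]
}}

```text
time_s: 22.6
eef_pos: [0.4785, 0.0952, 0.0287]
eef_rot: [-0.0, 0.996, -0.09, -0.0]
wrist_force: [0.3, -0.2, -1.6]
opening: 0.102
grasp_force: 58.9
```

Run:
```python
from h import *
o=ctrl.get_obs();print(o["eef_pos"],o["wrist_force"],o["torque"])
```

```text
[0.478529   0.09523803 0.0286972 ] [ 0.3305842  -0.19678208 -1.56092217] [0.04674329 0.00593785 0.03505357]
```

Call:
{"fn": "jog_arm", "kwargs": {
  "series": [
    [[0.3, 0, 0, 0, 0, 0, 0], [0.2, 0, 0, 0, 0, 0, 0], [0, 0, 0, 0, 0, 0, 0], [0, 0, 0, 0, 0, 0, 0], [0, 0, 0, 0, 0, 0, 0], [0, 0, 0, 0, 0, 0, 0], [0, 0, 0, 0, 0, 0, 0], [0, 0, 0, 0, 0, 0, 0], [0, 0, 0, 0, 0, 0, 0], [0, 0, 0, 0, 0, 0, 0]]
  ]
}}

```text
time_s: 23.6
eef_pos: [0.479, 0.0952, 0.0287]
eef_rot: [0.0, 0.996, -0.089, 0.0]
wrist_force: [0.0, 0.0, -2.0]
opening: 0.103
grasp_force: 58.9
```

Run:
```python
from h import *
o=ctrl.get_obs();print(o["eef_pos"],o["wrist_force"],o["torque"])
```

```text
[0.47903316 0.09515289 0.02871148] [ 0.04561761  0.00786939 -2.02771817] [-0.04338464 -0.01172781 -0.01741106]
```

The pull has faded, so the jaws are closed. A few more small steps should meet the stop.

Call:
{"fn": "jog_arm", "kwargs": {
  "series": [
    [[0.2, 0, 0, 0, 0, 0, 0], [0.2, 0, 0, 0, 0, 0, 0], [0, 0, 0, 0, 0, 0, 0], [0, 0, 0, 0, 0, 0, 0], [0, 0, 0, 0, 0, 0, 0], [0, 0, 0, 0, 0, 0, 0], [0, 0, 0, 0, 0, 0, 0], [0, 0, 0, 0, 0, 0, 0], [0, 0, 0, 0, 0, 0, 0], [0, 0, 0, 0, 0, 0, 0]]
  ]
}}

```text
time_s: 24.6
eef_pos: [0.4793, 0.0951, 0.0286]
eef_rot: [0.0, 0.996, -0.089, -0.0]
wrist_force: [-0.2, -0.0, -0.0]
opening: 0.102
grasp_force: 58.9
```

Run:
```python
from h import *
o=ctrl.get_obs();print(o["eef_pos"],o["wrist_force"],o["torque"])
```

```text
[0.47930597 0.09510716 0.02864571] [-0.23892875 -0.01416538 -0.00641958] [ 0.06894343  0.23489608 -0.053985  ]
```

Call:
{"fn": "jog_arm", "kwargs": {
  "series": [
    [[0.2, 0, 0, 0, 0, 0, 0], [0, 0, 0, 0, 0, 0, 0], [0, 0, 0, 0, 0, 0, 0], [0, 0, 0, 0, 0, 0, 0], [0, 0, 0, 0, 0, 0, 0], [0, 0, 0, 0, 0, 0, 0], [0, 0, 0, 0, 0, 0, 0], [0, 0, 0, 0, 0, 0, 0], [0, 0, 0, 0, 0, 0, 0], [0, 0, 0, 0, 0, 0, 0]]
  ]
}}

```text
time_s: 25.6
eef_pos: [0.4794, 0.0951, 0.0286]
eef_rot: [-0.0, 0.996, -0.089, -0.0]
wrist_force: [-3.2, 1.1, 1.2]
opening: 0.102
grasp_force: 58.9
```

Run:
```python
from h import *
o=ctrl.get_obs();print(o["eef_pos"],o["wrist_force"],o["torque"])
```

```text
[0.47939733 0.09508719 0.02861611] [-3.24478386  1.13079447  1.18742342] [0.1179678  0.62522055 0.02732533]
```

The stop is hard at about 3.4 N, so the clip is home. I'll lower it onto the floor, open and retreat upward.

Call:
{"fn": "jog_arm", "kwargs": {
  "series": [
    [[-0.1, 0, 0.4, 0, 0, 0, 0], [0, 0, 0.4, 0, 0, 0, 0], [0, 0, 0.3, 0, 0, 0, 0], [0, 0, 0, 0, 0, 0, 0], [0, 0, 0, 0, 0, 0, 12], [0, 0, 0, 0, 0, 0, 15], [0, 0, 0, 0, 0, 0, 20], [0, 0, 0, 0, 0, 0, 30], [0, 0, 0, 0, 0, 0, 30], [0, 0, 0, 0, 0, 0, 30]]
  ]
}}

```text
time_s: 26.6
eef_pos: [0.4797, 0.0951, 0.0277]
eef_rot: [0.0, 0.996, -0.089, 0.0]
wrist_force: [0.5, -0.1, -0.6]
opening: 0.352
grasp_force: 0.0
```

Call:
{"fn": "jog_arm", "kwargs": {
  "series": [
    [[0, 0, -3, 0, 0, 0, 30], [0, 0, -10, 0, 0, 0, 30], [0, 0, -20, 0, 0, 0, 30], [0, 0, -25, 0, 0, 0, 30], [-10, 0, -25, 0, 0, 0, 30], [-20, 0, -20, 0, 0, 0, 30], [-20, 0, -10, 0, 0, 0, 30], [0, 0, 0, 0, 0, 0, 30], [0, 0, 0, 0, 0, 0, 30], [0, 0, 0, 0, 0, 0, 30]]
  ]
}}

```text
time_s: 27.6
eef_pos: [0.4308, 0.1038, 0.1405]
eef_rot: [0.0, 0.996, -0.09, 0.0]
wrist_force: [-0.5, 0.1, -0.1]
opening: 0.354
grasp_force: 0.0
```

Run:
```python
from h import *
np.set_printoptions(precision=1,suppress=True)
o=ctrl.get_obs();print(o["eef_pos"]*1000,o["wrist_force"])
c=ctrl.camera("wrist");s=ctrl.camera("side");pickle.dump(c,open("w3.pkl","wb"))
P=cloud(c);L=((P-o["eef_pos"])@rot(o["eef_rot"]))*1000
o2=np.zeros((480,800,3),np.uint8); o2[:,:400]=c["frame"][:,120:520]; o2[:400,400:]=cv2.resize(s["frame"][140:240,220:320],(400,400)); cv2.imwrite("pics/e1.png",o2)
```

```text
[430.8 103.8 140.5] [-0.5  0.1 -0.1]
```

View pics/e1.png

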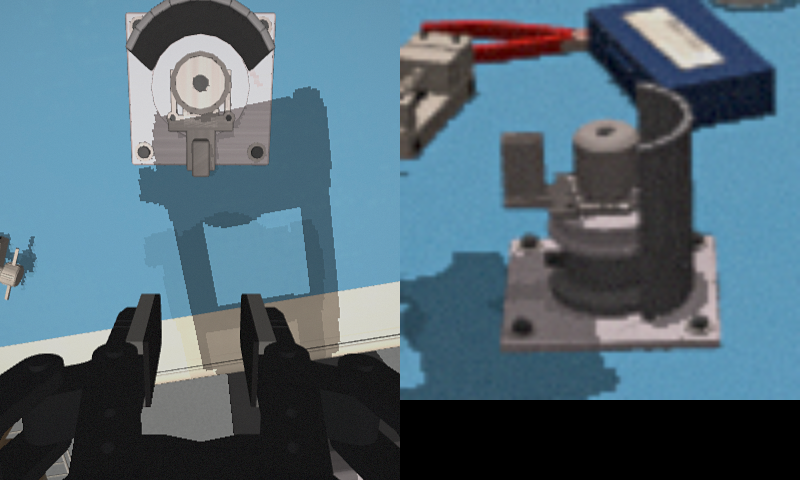

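The clip sits in the groove, level, with its tab at (201,155) and the head at (201,83), and the gripper is clear. I'll check the seating distance and level, then hand in if good.

Run:
```python
from h import *
np.set_printoptions(precision=2,suppress=True)
c=pickle.load(open("w3.pkl","rb"));o=ctrl.get_obs();L=((cloud(c)-o["eef_pos"])@rot(o["eef_rot"]))*1000
q=L[45:120,285:360].reshape(-1,3);zt=np.median(L[60:75,310:330,2]);k=q[abs(q[:,2]-zt)<4];h=circ(k[:,:2]/1000,16);print("head",zt,h)
q=L[125:185,300:345].reshape(-1,3);z0=np.percentile(q[:,2],5);k=q[abs(q[:,2]-z0)<4];r=cv2.minAreaRect(k[:,:2].astype(np.float32));print("tab",z0,r,"dist",h[0]-r[0][0],h[1]-r[0][1])
A=np.c_[k[:,:2],np.ones(len(k))];print("slope",np.linalg.lstsq(A,k[:,2],rcond=None)[0][:2])
q=L[85:135,280:365].reshape(-1,3);k=q[(abs(q[:,2]-z0-29.5)<5)];print("fork z-tabtop",np.median(k[:,2])-z0)
```

```text
head 47.150049661326186 [88.67 -1.08 15.68]
tab 48.24169692382076 ((49.09464645385742, -0.7919979095458984), (9.58306884765625, 19.902727127075195), 89.94200897216797) dist 39.5723583364566 -0.2833728953083112
slope [-0.    0.02]
fork z-tabtop 30.129490868107958
```

```bash
python3 -c "
from bench import ctrl
print(ctrl.hand_in())"
```

```text
the job is handed in; nothing more can be done
None
```

The clip is in the groove and fully home: I felt the hard stop at about 3.4 N, then released it and pulled the gripper clear. A last wrist-camera check showed it level and within about 0.5 mm of the axis; I handed the job in at about 28 s, but no verdict came back.

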